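Snap the hub cap onto a fishing reel

ROBOT

A 6-joint arm with a two-finger parallel gripper is mounted at the origin on the work surface. World frame = base frame: x ahead of the robot, y to its left, z up, the work surface at z = 0. Lengths are in m, angles in rad, forces in N, time in s.
With the tool pointing down it reaches from about 0.35 to 0.775 m from the base axis. Payload 7.3 kg.
Tool frame: the origin (TCP) lies at the centre of the arm's flange, where the gripper is bolted on; the fingertips stand 178 mm ahead of it and the grasp point (between the pads) lies 159 mm ahead of it (tip_extent is the distance from the TCP to the fingertips, in m); z points along the fingers, y is the line along which they close (so a half turn about z gives the same grasp; the last joint's range is limited). The gripper opens to 92 mm and grips with 3 to 60 N. Pads are 19 mm wide; open, the fingers measure 130 mm over their backs; the gripper's body (75 mm by 190 mm) begins 47 mm behind the grasp point.
Start: joints at [1.185, 0.342, 1.524, -0, 1.275, -0.146], TCP at [0.125, 0.51, 0.405] pointing down, gripper open.
Joint ranges: [-2.53, 2.53], [-0.77, 2.02], [0.04, 2.7], [-1, 4.14], [0.28, 2.66], [-3.11, 3.11]. Speed limits (rad/s): [2.57, 2.57, 3.14, 3.14, 3.14, 3.14].

INTERFACE

Orientations are given as [roll, pitch, yaw] about the fixed x, y, z axes, in that order (R = Rz(yaw) Ry(pitch) Rx(roll)).
In Python, from cell import * gives the robot as it stands.
- The arm moves only by the tool arm_command, never from a script. Its arguments are lists of equal length, an entry for each row: "xyz": the shift along the world's x, y, z in mm, a list of three; "spin": the turn about the world's z in degrees. In form: {"xyz": [[tx, ty, tz], ...], "spin": [spin, ...]}. A call has 1 to 20 rows; each row shifts and turns the commanded pose from where the row before left it; what a row does not reach is not made up. A row lasts 1/10 s, in which the tool goes at most 50 mm and 8.59 degrees, less where a joint would pass 70% of its speed; a pose out of reach is approached as far as the arm can. A call with a gripper value outside its range is refused whole. "jaw" is the opening, from -1 (shut) to 1 (fully open), set as the call begins (left out, the last holds). The fingers move at their own pace and stop on an object; "squeeze" is the grip in N (left out, the last holds). Time passes only in rows, so rows that do not move let the fingers close. It gives the time, the measured TCP pose, the force, the opening and the grip force at its end, in the units of the state.
- observe(): the state, without advancing time (a new reading comes with each control period).
- read_camera(name): name is "scene" or "side" or "wrist"; returns a dict with "img" (480x640x3 uint8, red, green, blue), "depth" (480x640 float32, m along the optical axis (not along the pixel's ray), 0 where there is no reading), "fx", "fy", "cx", "cy" (pixels), "dist_coeffs" ([k1, k2, p1, p2, k3] as OpenCV has them; the pictures are not rectified), "world_from_camera" (4x4, takes a point from camera to world coordinates). Camera axes: x right, y up, looking along -z (the intrinsics and any distortion apply to the point x, -y, -z); pixel columns grow to the right and rows downward; lengths in m; the calibration is good to about 2 mm. A picture is of the moment at which its call begins.
- hand_in(): hands the job in; it is judged then, once.
The state is a dict: "time": time; "qpos": joint angles; "qvel": joint speeds; "joint_efforts": joint torques, N m; "tool_pos": TCP position; "tool_rot": TCP orientation; "contact_force": force on the tool from outside, world axes, zero at the start; "torque": the same for the moment, N m; "opening": finger opening in m; "grip_force": force on a finger pad.
Only numpy, scipy, OpenCV 4.12 (cv2) and the standard library are available. Lean on these libraries where they do the work, as an engineer would, in place of code of your own. Each camera call takes 0.05 s, during which the arm holds its last target. There are 200 camera calls.

TASK

Lift the orange cap up and off its spindle on the spray bar and press it, open side down, onto the white split stud of the reel in the nest: push past the click until the cap's rim sits fully home on the grey hub. Keep pressing: the program finishes with the fingers still on the cap, holding it down firmly. Leave the other caps on their spindles and everything else on the bench where it is.

Things in the scene. Friction and masses are not known exactly. Their poses are not given: they have to be found in the camera images.
- cap: Orange fluted round hub cap, 34 mm wide (35 over the flutes), 30 mm tall, 16 to 28 g; closed top with a silvery disc, open below. Origin: centre of its open underside; z up through the top. 26 mm deep inside, a rounded lip near the mouth leaves a 19 mm hole. It hangs mouth down on one of the spray bar's spindles, origin 58 mm above the bench, some 4 mm slack all round; any yaw will do.
- cap_black: A black cap of the same form, size and origin, hung on another spindle; bystander.
- cap_ivory: An ivory cap of the same form, size and origin, hung on another spindle; bystander.
- rack: Spray bar fixed to the bench, on either side: aluminium bar 60 (its x) by 230 mm (its y), 22 mm tall, with three upright 10 mm steel spindles in a row along its y, 72 mm apart, the middle one over the origin, tips 84 mm above the bench. Origin: centre of the underside, on the bench. Its y is within 0.35 rad of the world's y. Fingers closing across the row (along its x) have free room.
- nest: Assembly nest fixed to the bench on the other side: aluminium plate 190 by 130 mm, 15 mm thick, with white posts 33 mm high and, at 60 to 135 mm along its +x, a toggle clamp up to 75 mm high (red handle) that holds the reel by its foot. Origin: on the bench under the reel's axis; z up.
- spool: The reel's orange spool, 82 mm wide, turns freely about the reel's upright axis. In its middle a round grey hub, 37 mm wide, flat top 55 mm above the bench: the cap's rim lands on it. A black crank knob, 12 mm wide, stands 33.5 mm from the axis along the spool's +x; its top is 7 mm above the hub's top. Origin: on the axis, 15 mm above the bench.
- hub (a point): Point on the reel's upright axis in the plane of the grey hub's flat top, 55 mm above the bench: where the origin of the seated cap belongs. The hub is rigid; a push of some 10 N holds the cap firmly home on it.
- stud (a point): Tip of the white split stud, 14 mm above point hub. Four springy barbed prongs, 24 mm across the barbs. The cap meets the barbs about 10 mm above home; the push grows to 8 to 15 N at 6 to 8 mm above home, then the barbs spring out over the lip and draw the cap down (the click: the push drops to nothing or below); 1 mm above home that ends, then the rim lands hard.
- line_spool: Clear spool of blue line, 60 mm wide and 28 mm tall; bystander. Origin: centre of the underside.
- pen: Marker pen lying on the bench, 130 mm long, 14 mm thick, ivory with a blue cap; bystander. Origin: its middle, on the bench.
- nippers: Trimming nippers with yellow handles lying on the bench, 140 mm long, 14 mm thick; bystander. Origin near the pivot, on the bench.
- pin_cup: Small clear cup of brass pins, 66 mm wide and 40 mm tall; bystander. Origin: centre of the underside.
- grease_jar: Small ivory jar with a red top, 40 mm wide and 66 mm tall; bystander. Origin: centre of the underside.
Mind the look-alikes: they are no part of the job. What is shaped like the rack but turquoise is not meant. What is shaped like the nest but purple is not meant.

How it is judged:
On the way, in this order (a step that is already met when the one before it is completed fails the run):
1. the orange cap is lifted in the fingers until it is clear above the spindles (z of cap in the frame of rack above 0.084 m and contact force between the fingers and cap above 1 N and contact force between cap and rack below 0.2 N), for 0.1 s.
2. the cap has clicked over the barbs and sits home on the hub (z of cap in the frame of hub between -0.003 and 0.002 m and horizontal distance between cap and hub below 0.003 m and angle between cap's own z axis and vertical below 0.08 rad), for 0.1 s.
At the end, for the whole second after the job is handed in: The orange cap is on the stud: upright (0.08 rad), centred within 3 mm, rim within 2 mm of the hub's top; through the last second the fingers are on it (over 3 N) and press it onto the hub with over 4 N; all other caps and loose things lie within 20 mm of their start (all of step 2 and contact force between cap and spool above 4 N and contact force between the fingers and cap above 3 N and distance of each of cap_black, cap_ivory, line_spool, pen, nippers, pin_cup, grease_jar from where it was at the start of the episode below 0.02 m); the arm keeps its last pose, push and grip.
It fails at once if another cap is knocked or taken off its spindle (moved over 30 mm) (distance of any of cap_black, cap_ivory from where it was at the start of the episode above 0.03 m).
It fails at once if a loose thing on the bench is moved over 30 mm (distance of any of line_spool, pen, nippers, pin_cup, grease_jar from where it was at the start of the episode above 0.03 m).
It also fails if it takes over 51 s, if anything falls off the work surface, if the arm or the gripper's body presses on something with over 40 N, if the wrist force passes 120 N, or if a joint passes its speed limit or range.

## Working session

There is one attempt and no reset: what is moved stays moved. The work goes in short steps, Python scripts to look and compute and a tool call to move; the robot and the scene stay as the last step left them, time stands still between calls to the robot, and variables do not carry over. Pictures are saved under pics/ and viewed, at most 10 in all, crops included, and the job is handed in when it is done.

Besides the shell and the picture viewer there is one more tool, called after ">>>" as name(argument=value, ...), one argument or row to a line, values as JSON. arm_command: Moves the arm, as the interface text tells. Its arguments: {"type":"object","properties":{"xyz":{"type":"array","items":{"type":"array","items":{"type":"number"}}},"spin":{"type":"array","items":{"type":"number"}},"jaw":{"type":"number"},"squeeze":{"type":"number"}},"required":["xyz","spin"]}

```bash
mkdir -p pics; ls; cat > h.py <<'E'
from cell import *
import numpy as np, cv2
def cam(n):
    c=read_camera(n); c['K']=np.array([[c['fx'],0,c['cx']],[0,c['fy'],c['cy']],[0,0,1.]]); c['D']=np.array(c['dist_coeffs'],float); c['T']=np.array(c['world_from_camera']); return c
def ray(c,uv):
    p=cv2.undistortPoints(np.array(uv,float).reshape(-1,1,2),c['K'],c['D']).reshape(-1,2)
    d=np.c_[p[:,0],-p[:,1],-np.ones(len(p))]
    return c['T'][:3,3], d@c['T'][:3,:3].T
def onplane(c,uv,z):
    o,d=ray(c,uv); return o+d*((z-o[2])/d[:,2])[:,None]
def depthpts(c,uv):
    uv=np.array(uv).reshape(-1,2); o,d=ray(c,uv); return o+d*c['depth'][uv[:,1].astype(int),uv[:,0].astype(int)][:,None]
def proj(c,P):
    P=np.atleast_2d(P); q=(P-c['T'][:3,3])@c['T'][:3,:3]; q=q*[1,-1,-1]
    return cv2.projectPoints(q,np.zeros(3),np.zeros(3),c['K'],c['D'])[0].reshape(-1,2)
def tri(rays):
    A=np.zeros((3,3));b=np.zeros(3)
    for o,d in rays:
        d=d.ravel()/np.linalg.norm(d); M=np.eye(3)-np.outer(d,d); A+=M;b+=M@o
    return np.linalg.solve(A,b)
def save(c,n): cv2.imwrite('pics/'+n,c['img'][:,:,::-1])
E
python3 - <<'E'
from h import *
for n in ('scene','side','wrist'):
    c=cam(n); save(c,n+'0.png'); print(n,c['T'].round(3).tolist(),c['fx'])
s=observe(); print(s)
E
```

```text
pics
scene [[0.177, -0.602, 0.779, 1.297], [0.984, 0.098, -0.148, -0.173], [0.013, 0.793, 0.61, 0.722], [0.0, 0.0, 0.0, 1.0]] 521.436652493133
side [[0.99, 0.065, -0.125, 0.28], [-0.14, 0.562, -0.815, -1.071], [0.017, 0.824, 0.566, 0.796], [0.0, 0.0, 0.0, 1.0]] 546.4347341569976
wrist [[0.238, -0.934, -0.269, 0.051], [0.971, 0.228, 0.067, 0.528], [-0.001, -0.277, 0.961, 0.385], [0.0, 0.0, 0.0, 1.0]] 376.2952046293072
{'time': 0.15, 'qpos': array([ 1.18498651e+00,  3.42535952e-01,  1.52478214e+00,  2.42117174e-05,
        1.27539336e+00, -1.46027476e-01]), 'qvel': array([-2.13653096e-03, -2.90451899e-03, -3.59021681e-03, -1.21094639e-06,
        6.59177198e-04,  1.08874187e-03]), 'joint_efforts': array([ 1.72284868e-03, -4.31470835e+01, -2.44354910e+01,  7.19179446e-02,
        5.37127932e-02, -7.15637111e-05]), 'tool_pos': array([0.12463444, 0.50988956, 0.40422377]), 'tool_rot': array([-3.14048914e+00, -1.85703193e-04,  2.90180315e+00]), 'contact_force': array([ 1.22923201, -0.14281342,  1.25920373]), 'torque': array([ 0.0023613 , -0.0028001 , -0.00775039]), 'grip_force': 0.0, 'opening': 0.09177112747005241}
```

View pics/scene0.png

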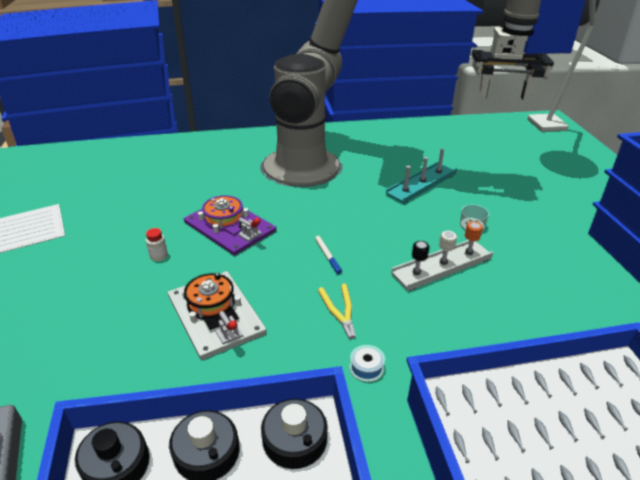

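View pics/side0.png

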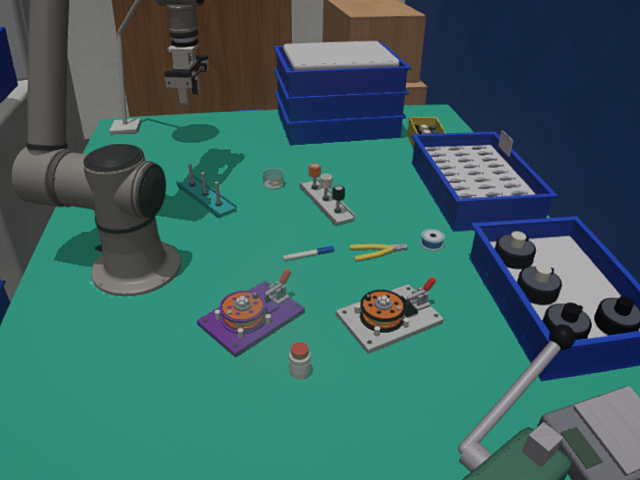

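Orange-looking candidates are the cap on the grey bar at scene (473,231) / side (315,172), the nest spool at (210,293), the purple-nest spool at (222,210) and the jar top at (154,234). I choose (473,231), the orange cap on an aluminium spindle. The target nest is the aluminium one at scene (210,293) / side (385,310). The pin cup at (474,217) stands close behind the cap.

```bash
cat > m.py <<'E'
from h import *
cs={n:cam(n) for n in('scene','side')}
boxes={'scene':{'orange':(455,212,490,256),'hub':(180,265,240,320)},'side':{'orange':(303,158,328,185),'hub':(355,285,412,335)}}
R=[]
for n,c in cs.items():
    hsv=cv2.cvtColor(c['img'],cv2.COLOR_RGB2HSV)
    x0,y0,x1,y1=boxes[n]['orange']
    m=cv2.inRange(hsv[y0:y1,x0:x1],(3,130,70),(20,255,255))
    k,l,st,ce=cv2.connectedComponentsWithStats(m); i=1+st[1:,4].argmax()
    uv=ce[i]+[x0,y0]; print(n,'cap',uv,st[i]); R.append(ray(c,[uv]))
    vv,uu=np.where(l==i); P=depthpts(c,np.c_[uu+x0,vv+y0]); print(' depth med',np.median(P,0).round(4),'min',P.min(0).round(3),'max',P.max(0).round(3))
    # all depth points near: things between z .. around rack
    vv,uu=np.mgrid[0:480,0:640]; A=depthpts(c,np.c_[uu.ravel(),vv.ravel()]); cs[n]['A']=A.reshape(480,640,3)
print('cap tri',tri(R))
for n,c in cs.items():
    A=c['A']
    if n=='scene': q=[('capO',473,231),('capI',448,240),('capB',420,248),('cup',474,217),('hub',209,286),('studtip',209,284),('line',367,362),('pen',328,254),('nip',340,308),('jar',154,234)]
    else: q=[('capO',315,170),('capI',326,182),('capB',339,192),('cup',273,178),('hub',382,298),('line',433,238),('jar',300,352)]
    for k,u,v in q: print(n,k,A[v,u].round(3))
vis=[]
for n,b in (('scene',(380,190,500,290)),('scene',(160,260,280,360)),('side',(285,150,365,230)),('side',(330,270,450,360))):
    x0,y0,x1,y1=b; vis.append(cv2.resize(cs[n]['img'][y0:y1,x0:x1],(400,300),interpolation=cv2.INTER_CUBIC))
o=np.vstack([np.hstack(vis[:2]),np.hstack(vis[2:])]); cv2.imwrite('pics/crops1.png',o[:,:,::-1])
E
python3 m.py
```

```text
scene cap [472.72395833 232.4375    ] [ 11  10  16  19 192]
 depth med [0.4833 0.2984 0.0778] min [0.381 0.288 0.026] max [0.491 0.341 0.089]
side cap [314.05769231 170.94230769] [  6   7  11  12 104]
 depth med [0.4662 0.2919 0.0756] min [0.452 0.28  0.058] max [0.484 0.314 0.088]
cap tri [0.46893595 0.30751284 0.06641664]
scene capO [0.485 0.298 0.082]
scene capI [0.509 0.232 0.085]
scene capB [0.526 0.166 0.085]
scene cup [0.327 0.384 0.002]
scene hub [ 0.545 -0.252  0.062]
scene studtip [ 0.542 -0.251  0.064]
scene line [0.743 0.008 0.027]
scene pen [ 0.423 -0.001  0.011]
scene nip [ 0.581 -0.005 -0.   ]
scene jar [ 0.365 -0.367  0.066]
side capO [0.469 0.289 0.08 ]
side capI [0.491 0.227 0.073]
side capB [0.514 0.154 0.082]
side cup [0.352 0.33  0.039]
side hub [ 0.533 -0.259  0.069]
side line [0.732 0.003 0.022]
side jar [ 0.352 -0.381  0.065]
```

View pics/crops1.png

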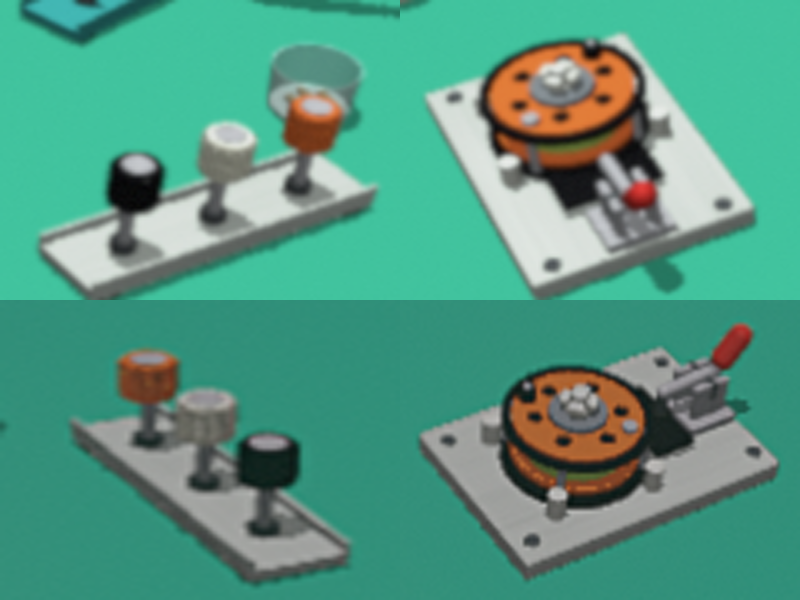

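The crops confirm it: an orange fluted cap with a silvery top sits on the outermost spindle of the aluminium bar. The white stud is on the aluminium nest, and the crank knob points to upper right in the scene view. I'm moving above the cap for a wrist look.

>>> arm_command(
  xyz=[
    [29, -18, -5],
    [29, -18, -5],
    [29, -18, -5],
    [29, -18, -5],
    [29, -18, -5],
    [29, -18, -5],
    [29, -18, -5],
    [29, -18, -5],
    [29, -18, -5],
    [29, -18, -5],
    [29, -18, -5],
    [29, -15, -5],
    [0, 0, 0],
    [0, 0, 0],
  ],
  spin=[-5, -5, -5, -5, -5, -5, -5, -5, -5, -5, -5, -4.4, 0, 0],
)

```text
time: 1.65
tool_pos: [0.4729, 0.2966, 0.3443]
tool_rot: [-3.14, -0.0, 1.864]
contact_force: [-0.6, 0.6, 0.2]
opening: 0.092
grip_force: 0.0
```

```bash
python3 - <<'E'
from h import *
s=observe(); print(s['time'],s['tool_pos'],s['tool_rot'])
c=cam('wrist'); save(c,'wrist1.png'); np.save('w1.npy',{k:c[k] for k in('img','depth','K','D','T')},allow_pickle=True)
print(c['T'].round(3))
E
```

```text
1.65 [0.47292079 0.29657807 0.34425213] [-3.14047189e+00 -1.15166903e-04  1.86435356e+00]
[[ 0.957 -0.278 -0.079  0.45 ]
 [ 0.289  0.92   0.265  0.369]
 [-0.001 -0.276  0.961  0.325]
 [ 0.     0.     0.     1.   ]]
```

View pics/wrist1.png

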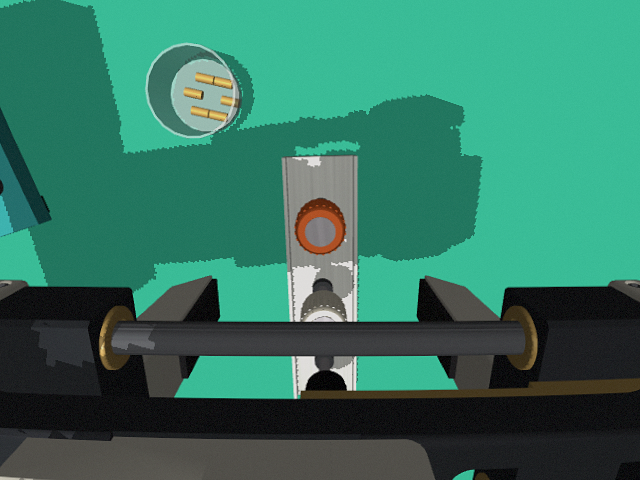

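The wrist view shows the orange cap's silver disc at about (320,232), the ivory cap and the black cap below it, and the pin cup at (192,90), clear of the fingers.

```bash
cat > w.py <<'E'
from h import *
def disc(c,box):
    x0,y0,x1,y1=box
    hsv=cv2.cvtColor(c['img'],cv2.COLOR_RGB2HSV)[y0:y1,x0:x1]
    org=cv2.inRange(hsv,(3,130,60),(20,255,255))
    cnt,_=cv2.findContours(org,cv2.RETR_CCOMP,cv2.CHAIN_APPROX_NONE); h=cv2.findContours(org,cv2.RETR_CCOMP,cv2.CHAIN_APPROX_NONE)[1][0]
    out=max((k for k in range(len(cnt)) if h[k][3]<0),key=lambda k:cv2.contourArea(cnt[k]))
    inn=[k for k in range(len(cnt)) if h[k][3]==out]; k=max(inn,key=lambda k:cv2.contourArea(cnt[k]))
    e=cv2.fitEllipse(cnt[k]); return np.array(e[0])+[x0,y0],e[1],cv2.boundingRect(cnt[out])
E
python3 - <<'E'
from w import *
c=np.load('w1.npy',allow_pickle=True).item()
uv,ax,b=disc(c,(280,180,360,265)); print(uv,ax,b)
print('depth',depthpts(c,[uv.round()]), 'plane .088',onplane(c,[uv],.088))
vv,uu=np.mgrid[-8:9,-8:9]; P=depthpts(c,np.c_[uu.ravel()+int(uv[0]),vv.ravel()+int(uv[1])]); print(np.median(P,0))
# rack edges at row ~ 170..260 -> left/right edges on plane .022
g=cv2.cvtColor(c['img'],cv2.COLOR_RGB2HSV)
for r in (165,190,215,260,350):
    x=np.where(g[r,260:380,1]<90)[0]+260; print(r,x.min(),x.max(),onplane(c,[[x.min(),r],[x.max(),r]],.022)[:,:2].round(4).tolist())
# pin cup and tip clearance
print('cup',onplane(c,[[192,90]],.04))
E
```

```text
[319.87109756 231.3903923 ] (30.812820434570312, 32.03077697753906) (14, 19, 52, 56)
depth [[0.46977884 0.30781284 0.08996004]] plane .088 [[0.46993849 0.30702919 0.088     ]]
[0.46922623 0.30749091 0.08936093]
165 282 357 [[0.4306, 0.3336], [0.4878, 0.3509]]
190 283 357 [[0.4367, 0.3145], [0.4941, 0.3319]]
215 284 357 [[0.443, 0.2947], [0.5007, 0.3122]]
260 287 357 [[0.4559, 0.2575], [0.5131, 0.2749]]
350 260 379 [[0.4555, 0.1653], [0.5607, 0.1971]]
cup [[0.35548415 0.36870896 0.04      ]]
```

>>> arm_command(
  xyz=[
    [-3, 11, -15],
    [0, 0, -20],
    [0, 0, -20],
    [0, 0, 0],
    [0, 0, 0],
  ],
  spin=[1.5, 0, 0, 0, 0],
)

```text
time: 2.2
tool_pos: [0.4691, 0.3087, 0.2903]
tool_rot: [3.142, -0.0, 1.893]
contact_force: [-0.4, -0.5, 0.2]
opening: 0.0918
grip_force: 0.0
```

```bash
python3 - <<'E'
from w import *
s=observe(); print(s['tool_pos'],s['tool_rot'])
c1=np.load('w1.npy',allow_pickle=True).item(); uv1=disc(c1,(280,180,360,265))[0]
c=cam('wrist'); save(c,'wrist2.png')
p=proj(c,[[.470,.3073,.088]])[0]; print(p); x,y=p.astype(int)
uv,ax,b=disc(c,(x-60,y-60,x+60,y+60)); print(uv,ax,b)
print(onplane(c,[uv],.088),tri([ray(c,[uv]),ray(c1,[uv1])]), depthpts(c,[uv.round()]))
E
```

```text
[0.46907891 0.30865312 0.29030567] [ 3.14156940e+00 -1.02172959e-04  1.89280289e+00]
[320.30999115 281.35868439]
[319.9915123  282.14056396] (36.68935775756836, 39.77608108520508) (28, 15, 65, 74)
[[0.46998233 0.3068273  0.088     ]] [0.46981008 0.30737189 0.0893456 ] [[0.46995859 0.30691176 0.08801885]]
```

Triangulation gives a cap top at (0.470, 0.307, 0.089), which agrees with the text's 0.088. I'm descending and gripping.

>>> arm_command(
  xyz=[
    [1, -1.5, -17],
    [0, 0, -17],
    [0, 0, -17],
    [0, 0, 0],
    [0, 0, 0],
  ],
  spin=[0, 0, 0, 0, 0],
)

```text
time: 2.75
tool_pos: [0.4709, 0.3068, 0.2399]
tool_rot: [3.14, -0.0, 1.892]
contact_force: [0.4, 1.0, 0.2]
opening: 0.0921
grip_force: 0.0
```

>>> arm_command(
  xyz=[
    [0, 0, 0],
    [0, 0, 0],
    [0, 0, 0],
    [0, 0, 0],
    [0, 0, 0],
    [0, 0, 0],
    [0, 0, 0],
    [0, 0, 0],
  ],
  spin=[0, 0, 0, 0, 0, 0, 0, 0],
  jaw=-1,
  squeeze=50,
)

```text
time: 3.55
tool_pos: [0.4707, 0.3065, 0.2387]
tool_rot: [3.142, 0.0, 1.891]
contact_force: [-0.5, 0.3, 0.9]
opening: 0.0337
grip_force: 50.0
```

>>> arm_command(
  xyz=[
    [0, 0, 10],
    [0, 0, 20],
    [0, 0, 25],
    [0, 0, 25],
    [0, 0, 0],
    [0, 0, 0],
  ],
  spin=[0, 0, 0, 0, 0, 0],
)

```text
time: 4.15
tool_pos: [0.4706, 0.3065, 0.3194]
tool_rot: [3.14, -0.0, 1.891]
contact_force: [-0.2, -0.3, -1.2]
opening: 0.0337
grip_force: 50.0
```

```bash
python3 - <<'E'
from w import *
s=observe(); print(s['time'],s['tool_pos'],s['opening'],s['grip_force'],s['contact_force'])
C={n:cam(n) for n in('scene','side')}
for n,knob,hub in(('scene',(217.6,275.7),(209,285)),('side',(330+128*.3,270+88*.3),(330+178*.3,270+106*.3))):
    print(n,'knob',onplane(C[n],[knob],.06),'stud tip',onplane(C[n],[hub],.066))
vis=[C[n]['img'][y0:y1,x0:x1] for n,(x0,y0,x1,y1) in(('scene',(400,170,520,260)),('side',(270,110,390,200)))]
cv2.imwrite('pics/lift.png',cv2.resize(np.hstack(vis)[:,:,::-1],(800,300),interpolation=cv2.INTER_CUBIC))
E
```

```text
4.15 [0.47057601 0.30645857 0.31941013] 0.03373644303660243 49.99986186157912 [-0.24083028 -0.26823387 -1.21679349]
scene knob [[ 0.51578659 -0.23517636  0.06      ]] stud tip [[ 0.54708837 -0.25103481  0.066     ]]
side knob [[ 0.50980287 -0.23961329  0.06      ]] stud tip [[ 0.53465487 -0.26659226  0.066     ]]
```

View pics/lift.png

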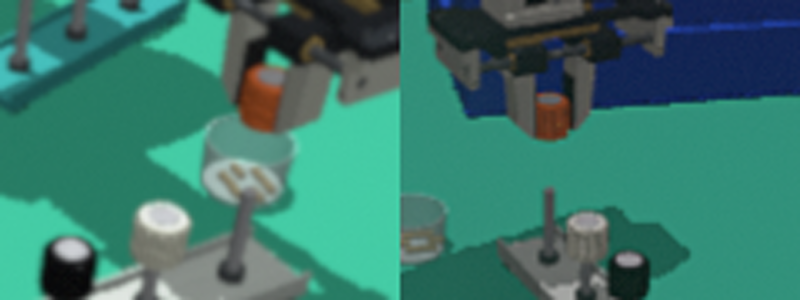

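The cap is held level between the pads and clear of its spindle, and the other caps are undisturbed. I'm moving above the nest with the closing line turned across the knob direction.

>>> arm_command(
  xyz=[
    [3, -20, 0],
    [5, -40, 0],
    [5, -40, 0],
    [5, -40, 0],
    [5, -40, 0],
    [5, -40, 0],
    [5, -40, 0],
    [5, -40, 0],
    [5, -40, 0],
    [5, -40, 0],
    [5, -40, 0],
    [5, -40, 0],
    [5, -40, 0],
    [5, -40, 0],
    [1, -23, 0],
    [0, 0, 0],
    [0, 0, 0],
  ],
  spin=[2.4, 2.4, 2.4, 2.4, 2.4, 2.4, 2.4, 2.4, 2.4, 2.4, 2.4, 2.4, 2.4, 2.4, 2.4, 0, 0],
)

```text
time: 5.95
tool_pos: [0.5393, -0.2565, 0.3174]
tool_rot: [3.141, -0.003, 2.518]
contact_force: [-0.4, -0.1, -0.8]
opening: 0.0335
grip_force: 50.0
```

```bash
python3 - <<'E'
from h import *
s=observe(); print(s['time'],s['tool_pos'],s['tool_rot'],s['opening'])
c=cam('wrist'); save(c,'wrist3.png'); np.save('w3.npy',{k:c[k] for k in('img','depth','K','D','T')},allow_pickle=True)
print(proj(c,[[.54,-.257,.055]]))
E
```

```text
5.95 [ 0.53931099 -0.25652079  0.31736705] [ 3.14126123e+00 -2.87234249e-03  2.51780892e+00] 0.0335237813436341
[[317.96960377 247.14503703]]
```

View pics/wrist3.png

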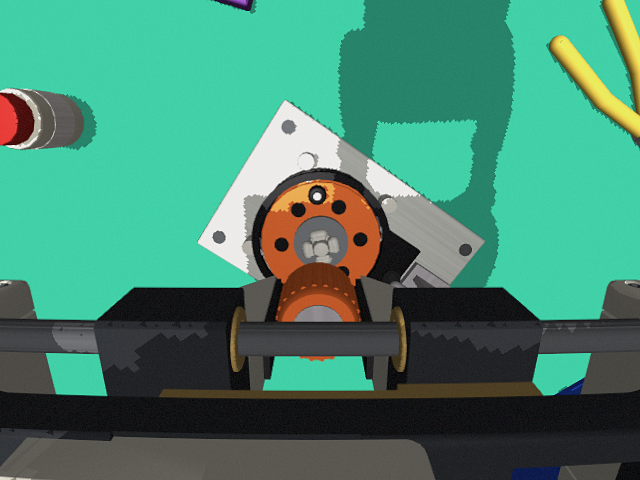

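The wrist view shows the hub and white stud at about (321,245), and the knob at (317,196), perpendicular to the closing line. The held cap hides the hub's lower edge, so I'm backing off for a clean second view.

>>> arm_command(
  xyz=[
    [16, -12, 0],
    [16, -11, 0],
    [0, 0, 0],
    [0, 0, 0],
  ],
  spin=[0, 0, 0, 0],
)

```text
time: 6.4
tool_pos: [0.5715, -0.2782, 0.3182]
tool_rot: [3.141, -0.002, 2.521]
contact_force: [-0.7, -0.5, -0.5]
opening: 0.0333
grip_force: 50.0
```

```bash
cat > hub.py <<'E'
from h import *
def circ(P):
    A=np.c_[2*P,np.ones(len(P))]; s=np.linalg.lstsq(A,(P**2).sum(1),rcond=None)[0]; return s[:2],np.sqrt(s[2]+s[:2]@s[:2])
def hubfit(c,guess,z=.055,r=.0185):
    # radial: transition grey->orange, seen on the hub plane
    hsv=cv2.cvtColor(c['img'],cv2.COLOR_RGB2HSV)
    g=np.array(guess)
    for it in range(4):
        pts=[];E=[]
        for a in np.arange(0,2*np.pi,.03):
            rr=np.arange(.014,.024,.0002); Q=np.c_[g[0]+rr*np.cos(a),g[1]+rr*np.sin(a),np.full(len(rr),z)]
            uv=proj(c,Q).astype(np.float32); v=cv2.remap(hsv[:,:,1],uv[:,:1],uv[:,1:],cv2.INTER_LINEAR).ravel().astype(float)
            k=np.where((v[:-1]<110)&(v[1:]>=110))[0]
            if len(k): pts.append(Q[k[0],:2]); E.append(uv[k[0]])
        pts=np.array(pts);E=np.array(E)
        for _ in range(5):
            o,R=circ(pts); e=abs(np.linalg.norm(pts-o,axis=1)-R); m=e<max(.0006,np.median(e)*2); 
            if m.all(): break
            pts=pts[m];E=E[m]
        g=o
    return o,R,len(pts),cv2.fitEllipse(E.astype(np.float32))[0]
E
cat > mm.py <<'E'
from hub import *
s=observe(); print(s['time'],s['tool_pos'],s['tool_rot'])
c1=np.load('w3.npy',allow_pickle=True).item(); c=cam('wrist'); save(c,'wrist4.png'); np.save('w4.npy',{k:c[k] for k in('img','depth','K','D','T')},allow_pickle=True)
rs=[]
for q in(c1,c):
    o,R,n,uv=hubfit(q,(.54,-.257)); print('hub',o,R,n,uv); rs.append(ray(q,[uv]))
    hsv=cv2.cvtColor(q['img'],cv2.COLOR_RGB2HSV); u,v=proj(q,[[o[0],o[1],.066]])[0].astype(int)
    m=cv2.inRange(hsv[v-22:v+22,u-25:u+25],(0,0,165),(60,60,255)); mo=cv2.moments(m,True); st=np.array([mo['m10']/mo['m00']+u-25,mo['m01']/mo['m00']+v-22]); print('stud',st,onplane(q,[st],.067)[0], mo['m00'])
    print('depth hub ring',np.median([depthpts(q,[proj(q,[[o[0]+.0155*np.cos(a),o[1]+.0155*np.sin(a),.055]])[0].round()])[0,2] for a in np.arange(0,6.3,.2)]))
print('tri',tri(rs))
E
python3 mm.py
```

```text
6.4 [ 0.57153427 -0.27815781  0.31816511] [ 3.14144179e+00 -1.80203364e-03  2.52066138e+00]
hub [ 0.53810737 -0.25359561] 0.018247363874308968 121 (320.39892578125, 241.88629150390625)
stud [320.72954545 247.52045455] [ 0.53816771 -0.25350218  0.067     ] 440.0
depth hub ring 0.055892062913567644
hub [ 0.53842355 -0.25395119] 0.01843840079223241 210 (318.6178894042969, 184.3419952392578)
stud [317.14251208 186.55555556] [ 0.53732205 -0.25432344  0.067     ] 828.0
depth hub ring 0.05557077140468346
tri [ 0.53838405 -0.25385936  0.0530889 ]
```

View pics/wrist4.png

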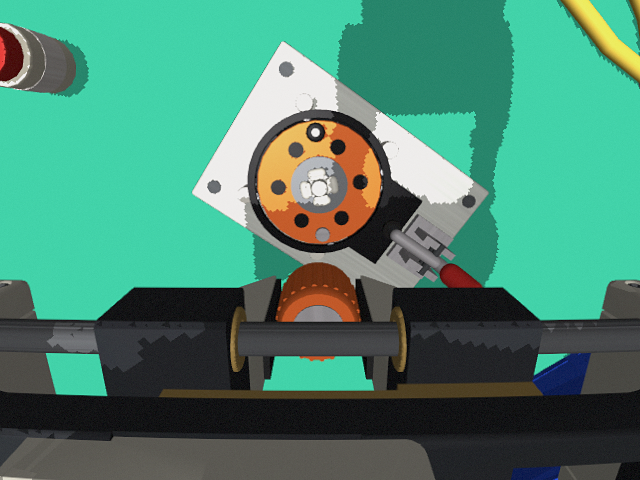

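```bash
python3 - <<'E'
from hub import *
s=observe(); c=np.load('w4.npy',allow_pickle=True).item(); tp=s['tool_pos'];yaw=s['tool_rot'][2]
tx=np.array([np.cos(yaw),np.sin(yaw)]); ty=np.array([np.sin(yaw),-np.cos(yaw)])
f=lambda p:( (p[:2]-tp[:2])@tx*1e3,(p[:2]-tp[:2])@ty*1e3)
hsv=cv2.cvtColor(c['img'],cv2.COLOR_RGB2HSV)
for r in (268,275,285,295,305,315,357):
    x=np.where(cv2.inRange(hsv[r:r+1,270:370],(3,130,30),(20,255,255)).ravel())[0]+270
    m=[(x.min()+x.max())/2,r]; print(r,x.min(),x.max(),np.round(f(onplane(c,[m],tp[2]-.151)[0]),2),np.round(f(onplane(c,[m],tp[2]-.181)[0]),2))
x=np.where(cv2.inRange(hsv[309:322,285:350],(0,0,60),(180,90,255)))
print('disc',x[1].min()+285,x[1].max()+285)
print('top of depth',[np.round(f(depthpts(c,[[u,312]])[0]),2).tolist()+[round(depthpts(c,[[u,312]])[0,2]-tp[2],4)] for u in(305,318,332)])
print('hub in tool',f(np.array([.5384,-.2538])))
E
```

```text
268 298 337 [25.83 -0.11] [14.48 -0.13]
275 290 345 [23.03 -0.11] [11.04 -0.13]
285 284 352 [18.97  0.08] [6.05 0.1 ]
295 280 356 [14.84  0.08] [0.98 0.1 ]
305 278 358 [10.64  0.08] [-4.18  0.1 ]
315 276 359 [ 6.36 -0.11] [-9.42 -0.13]
357 300 333 [-12.48  -0.52] [-32.56  -0.64]
disc 294 341
top of depth [[8.65, -4.88, np.float64(-0.1491)], [8.43, 0.08, np.float64(-0.1495)], [8.53, 5.43, np.float64(-0.1493)]]
hub in tool (np.float64(40.94943212254374), np.float64(0.6787299495039618))
```

The cap sits centred in the fingers: lateral offset is about 0, and it is about 0.7 mm along tool x. The hub is at (0.5384, -0.2538), so the target TCP is about (0.539, -0.254).

>>> arm_command(
  xyz=[
    [-16, 12, 0],
    [-16.5, 12, -10],
    [0, 0, -20],
    [0, 0, -20],
    [0, 0, -5],
    [0, 0, 0],
    [0, 0, 0],
    [0, 0, 0],
  ],
  spin=[0, 0, 0, 0, 0, 0, 0, 0],
  squeeze=60,
)

```text
time: 7.25
tool_pos: [0.5394, -0.2556, 0.2649]
tool_rot: [3.141, 0.002, 2.52]
contact_force: [-0.1, -1.5, -0.4]
opening: 0.0336
grip_force: 60.0
```

```bash
python3 - <<'E'
from hub import *
s=observe(); print(s['time'],s['tool_pos'],s['tool_rot'],s['contact_force'])
tp=s['tool_pos'];yaw=s['tool_rot'][2]
tx=np.array([np.cos(yaw),np.sin(yaw)])
print('err to target mm',(tp[:2]+tx*.0007-[.5384,-.2538])*1e3)
C={n:cam(n) for n in('scene','side')}
vis=[C[n]['img'][y0:y1,x0:x1] for n,(x0,y0,x1,y1) in(('scene',(150,225,270,315)),('side',(325,235,445,325)))]
cv2.imwrite('pics/pre.png',cv2.resize(np.hstack(vis)[:,:,::-1],(800,300),interpolation=cv2.INTER_CUBIC))
E
```

```text
7.25 [ 0.5394048  -0.25558343  0.2648506 ] [3.14138788e+00 1.85888190e-03 2.51963743e+00] [-0.06029958 -1.45667333 -0.39211108]
err to target mm [ 0.43587883 -1.3755894 ]
```

View pics/pre.png

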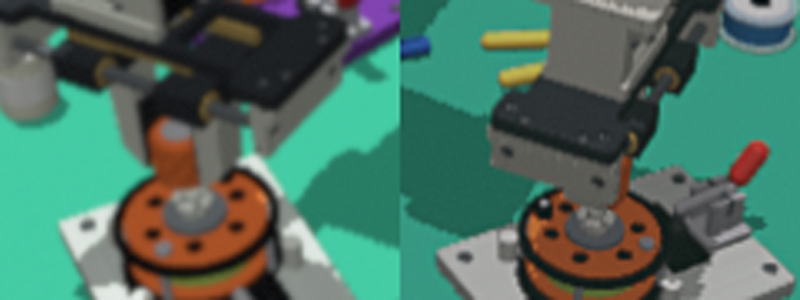

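The cap hangs above the stud and the knob is clear of the fingers. I'm correcting by about 1.4 mm and coming down to the barbs.

>>> arm_command(
  xyz=[
    [-0.5, 1.3, -5],
    [0, 0, -5],
    [0, 0, -5],
    [0, 0, 0],
    [0, 0, 0],
    [0, 0, 0],
  ],
  spin=[0, 0, 0, 0, 0, 0],
)

```text
time: 7.95
tool_pos: [0.5387, -0.2543, 0.2488]
tool_rot: [3.142, 0.0, 2.52]
contact_force: [-0.2, -0.7, -1.0]
opening: 0.0337
grip_force: 60.0
```

>>> arm_command(
  xyz=[
    [0, 0, -1],
    [0, 0, -1],
    [0, 0, -1],
    [0, 0, -1],
    [0, 0, -1],
    [0, 0, 0],
    [0, 0, 0],
  ],
  spin=[0, 0, 0, 0, 0, 0, 0],
)

```text
time: 8.65
tool_pos: [0.5391, -0.2544, 0.2449]
tool_rot: [3.141, 0.003, 2.52]
contact_force: [-0.2, -0.3, 5.7]
opening: 0.0331
grip_force: 60.0
```

>>> arm_command(
  xyz=[
    [0, 0, -1],
    [0, 0, -1],
    [0, 0, -1],
    [0, 0, -1],
    [0, 0, 0],
    [0, 0, 0],
  ],
  spin=[0, 0, 0, 0, 0, 0],
)

```text
time: 9.25
tool_pos: [0.5389, -0.2542, 0.2391]
tool_rot: [3.141, 0.0, 2.52]
contact_force: [3.3, 0.1, -5.6]
opening: 0.0331
grip_force: 60.0
```

The click has passed: the force now pulls down. I'm continuing until the rim lands.

>>> arm_command(
  xyz=[
    [0, 0, -1],
    [0, 0, -1],
    [0, 0, -1],
    [0, 0, 0],
    [0, 0, 0],
  ],
  spin=[0, 0, 0, 0, 0],
)

```text
time: 9.75
tool_pos: [0.5385, -0.2542, 0.2368]
tool_rot: [-3.142, -0.0, 2.52]
contact_force: [1.7, -1.2, -2.3]
opening: 0.0335
grip_force: 60.0
```

>>> arm_command(
  xyz=[
    [0, 0, -1],
    [0, 0, -1],
    [0, 0, -0.5],
    [0, 0, 0],
    [0, 0, 0],
  ],
  spin=[0, 0, 0, 0, 0],
)

```text
time: 10.25
tool_pos: [0.5386, -0.2542, 0.2356]
tool_rot: [3.142, 0.001, 2.52]
contact_force: [-2.8, 1.1, 8.5]
opening: 0.0333
grip_force: 60.0
```

>>> arm_command(
  xyz=[
    [0, 0, -0.5],
    [0, 0, -0.5],
    [0, 0, 0],
    [0, 0, 0],
    [0, 0, 0],
  ],
  spin=[0, 0, 0, 0, 0],
)

```text
time: 10.75
tool_pos: [0.5386, -0.2542, 0.2355]
tool_rot: [-3.142, 0.001, 2.52]
contact_force: [-4.7, 2.9, 14.7]
opening: 0.0336
grip_force: 60.0
```

```bash
python3 - <<'E'
from hub import *
C={n:cam(n) for n in('scene','side')}
for i in range(4):
    s=observe(); print(s['time'],s['tool_pos'].round(4),s['contact_force'].round(1),s['torque'].round(2),s['grip_force']); cam('wrist')
w=cam('wrist')
vis=[cv2.resize(i,(400,300),interpolation=cv2.INTER_CUBIC) for i in(C['scene']['img'][240:330,150:270],C['side']['img'][250:340,325:445],w['img'],C['scene']['img'][180:300,370:530])]
cv2.imwrite('pics/fin.png',np.vstack([np.hstack(vis[:2]),np.hstack(vis[2:])])[:,:,::-1])
E
```

```text
10.85 [ 0.5386 -0.2542  0.2355] [-5.3  2.4 14.4] [ 0.35  0.83 -0.01] 60.00451770611107
10.9 [ 0.5386 -0.2541  0.2355] [-5.1  2.2 14.7] [ 0.44  0.88 -0.02] 60.00463752541691
10.95 [ 0.5386 -0.2542  0.2355] [-4.8  2.8 14.8] [0.38 0.85 0.04] 60.00452541746199
11.0 [ 0.5386 -0.2542  0.2355] [-4.3  1.8 15.1] [0.43 0.82 0.01] 60.0045748706907
```

View pics/fin.png

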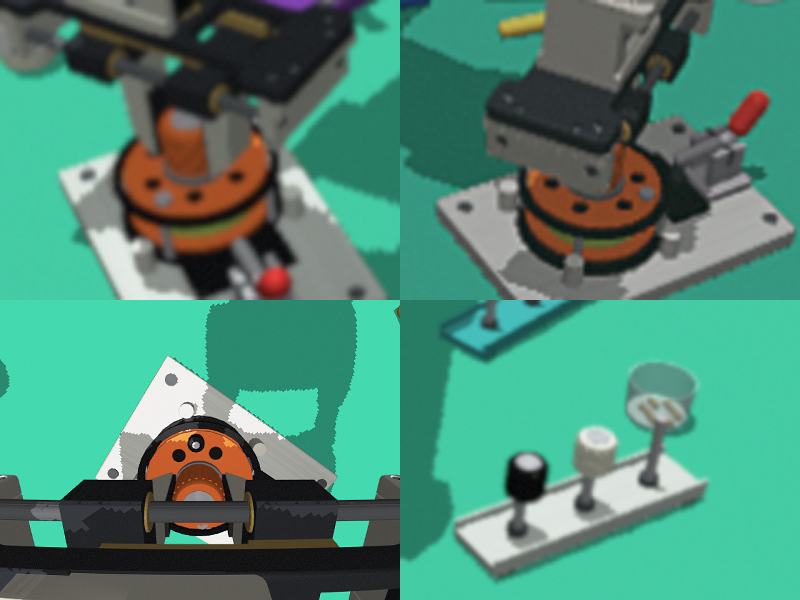

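The cap sits on the hub with its rim flush, pressed with about 15 N. The black and ivory caps are still on their spindles. A side force of about 5 N along tool x suggests a slight offset, so I'm relieving it.

>>> arm_command(
  xyz=[
    [-0.4, 0.3, 0],
    [-0.4, 0.3, 0],
    [0, 0, 0],
    [0, 0, 0],
    [0, 0, 0],
  ],
  spin=[0, 0, 0, 0, 0],
)

```text
time: 11.6
tool_pos: [0.5382, -0.2539, 0.2356]
tool_rot: [3.142, 0.003, 2.52]
contact_force: [-1.9, 1.3, 12.9]
opening: 0.0335
grip_force: 60.0
```

>>> arm_command(
  xyz=[
    [-0.3, 0.2, -0.2],
    [0, 0, 0],
    [0, 0, 0],
    [0, 0, 0],
    [0, 0, 0],
  ],
  spin=[0, 0, 0, 0, 0],
)

```text
time: 12.1
tool_pos: [0.5381, -0.2538, 0.2356]
tool_rot: [3.142, 0.004, 2.52]
contact_force: [-1.6, 1.3, 12.3]
opening: 0.0331
grip_force: 60.0
```

```bash
python3 - <<'E'
from hub import *
c=cam('wrist'); s=observe(); tp=s['tool_pos'];yaw=s['tool_rot'][2]
print(s['time'],tp.round(4),s['contact_force'].round(1),s['torque'].round(2),s['grip_force'])
tx=np.array([np.cos(yaw),np.sin(yaw)])
# cap top: tilt from depth on the visible silver/orange top
p=proj(c,[[tp[0]+tx[0]*a,tp[1]+tx[1]*a,.085] for a in(0,.004,.008,.012)]); P=depthpts(c,p.round()); print(p.round(),P.round(4))
E
```

```text
12.15 [ 0.5381 -0.2538  0.2355] [-1.6  0.7 11.9] [ 0.08  0.31 -0.03] 60.003996756859124
[[318. 328.]
 [318. 319.]
 [318. 310.]
 [318. 300.]] [[ 0.5122 -0.2355  0.1397]
 [ 0.5339 -0.251   0.0867]
 [ 0.5312 -0.249   0.0858]
 [ 0.5281 -0.2468  0.0851]]
```

```bash
python3 - <<'E'
from hub import *
def tilt(c,tp,yaw,zt):
    tx=np.array([np.cos(yaw),np.sin(yaw)]);ty=np.array([np.sin(yaw),-np.cos(yaw)])
    G=[(a,b) for a in np.arange(-.004,.013,.0007) for b in np.arange(-.01,.0101,.0007)]
    p=proj(c,[[*(tp[:2]+tx*a+ty*b),zt] for a,b in G]).round(); P=depthpts(c,np.unique(p,axis=0))
    X=P-[tp[0],tp[1],zt]; m=abs(X[:,2])<.004; X=X[m]
    A=np.c_[X[:,:2]@tx,X[:,:2]@ty,np.ones(len(X))]; k=np.linalg.lstsq(A,X[:,2],rcond=None)[0]; r=X[:,2]-A@k
    return k,len(X),r.std(), r.std()/A[:,0].std()/len(X)**.5, A[:,0].min(),A[:,0].max()
s=observe()
for _ in range(4): print(tilt(cam('wrist'),s['tool_pos'],s['tool_rot'][2],.0855))
c=np.load('w4.npy',allow_pickle=True).item(); print('held',tilt(c,np.array([.57153,-.27816,.31817]),2.52,.31817-.15))
E
```

```text
(array([-0.05538685,  0.00345238,  0.00091829]), 405, np.float64(0.0006426818559083653), np.float64(0.011649218291755872), np.float64(0.0034826580896593923), np.float64(0.013436333096786605))
(array([-0.07146605, -0.00019686,  0.00113434]), 403, np.float64(0.0006279670385304993), np.float64(0.011535768163522062), np.float64(0.003665124149207841), np.float64(0.013529353336827019))
(array([-0.05376632,  0.0025113 ,  0.00088366]), 406, np.float64(0.0006352012501855592), np.float64(0.011496019609444443), np.float64(0.0034264672343234217), np.float64(0.013385905099405498))
(array([-0.04528392, -0.01008112,  0.0008896 ]), 401, np.float64(0.000610873955789874), np.float64(0.011104497112893097), np.float64(0.0034504661037877108), np.float64(0.013390385506771801))
held (array([-0.05077824,  0.00580066,  0.0009085 ]), 377, np.float64(0.0006539932003404315), np.float64(0.013436107844322885), np.float64(0.003942181067838284), np.float64(0.013577155391548494))
```

```bash
python3 - <<'E'
from hub import *
s=observe(); tp=s['tool_pos'];yaw=s['tool_rot'][2]
def t(c,tp,zt):
    tx=np.array([np.cos(yaw),np.sin(yaw)]);ty=np.array([np.sin(yaw),-np.cos(yaw)])
    res=[]
    for lo,hi in((.004,.0095),(.0095,.0135)):
        G=[[*(tp[:2]+tx*a+ty*b),zt] for a in np.arange(lo,hi,.0005) for b in np.arange(-.006,.0061,.0005)]
        uv=np.unique(proj(c,G).round(),axis=0).astype(int)
        px=c['img'][uv[:,1],uv[:,0]].astype(int); P=depthpts(c,uv); m=(px.max(1)-px.min(1)<50)&(abs(P[:,2]-zt)<.005); X=P[m]-[*tp[:2],zt]
        res.append((m.sum(),(X[:,:2]@tx).mean().round(4),X[:,2].mean().round(5),X[:,2].std().round(4)))
    return res
for _ in range(3): print(t(cam('wrist'),tp,.0855))
print('held',t(np.load('w4.npy',allow_pickle=True).item(),np.array([.57153,-.27816,.31817]),.31817-.15))
s=observe(); print(s['contact_force'],s['torque'])
E
```

```text
[(np.int64(267), np.float64(0.0068), np.float64(0.0008), np.float64(0.0006)), (np.int64(34), np.float64(0.0102), np.float64(0.00082), np.float64(0.0006))]
[(np.int64(266), np.float64(0.0068), np.float64(0.00076), np.float64(0.0005)), (np.int64(34), np.float64(0.0102), np.float64(0.00073), np.float64(0.0006))]
[(np.int64(267), np.float64(0.0069), np.float64(0.00081), np.float64(0.0006)), (np.int64(33), np.float64(0.0101), np.float64(0.00049), np.float64(0.0004))]
held [(np.int64(250), np.float64(0.0072), np.float64(0.00076), np.float64(0.0006)), (np.int64(74), np.float64(0.0104), np.float64(0.00074), np.float64(0.0006))]
[-1.59167935  1.27395892 13.34512133] [0.10847807 0.32148652 0.00500151]
```

The silver disc reads level, the residual moment at the rim is about zero, and the press is steady at 12–13 N. I'm handing in.

```bash
python3 -c "
from cell import *
print(hand_in())"
```

```text
the job is handed in; nothing more can be done
None
```

The orange cap is clicked over the barbs and sits home on the grey hub, with the fingers still pressing it down at about 12–13 N; the job is handed in, but the hand-in gave no verdict.

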